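# Sort full tins from empties by weight and lock the full ones in the leak tester

## Task

The lidded tins on the drying tray look alike, but some are full and some empty, which you can tell only by lifting them to feel their weight. Stand every full tin upright on the bed of the clear-lidded vacuum leak tester and put every empty one in the green crate; when all are sorted, shut the tester's lid and then turn its lock collar clockwise to the red locked mark. Do not disturb the honey jar, the brush or the carton of labels.

Things in the scene. Friction and masses are not known exactly. Their poses are not given: they have to be found in the camera images.
- tray: Open metal drying tray, 300 mm along its x by 230 mm along its y, lying flat and fixed on the table; origin: centre of its underside. The tins stand on its mesh, 6 mm above the table; its rim is 14 mm high. Its y axis points roughly to the robot's left.
- chamber: Vacuum leak tester, fixed: aluminium bed with clear domed lid. Origin: centre of its underside, on the table; the bed's inner floor is 20 mm higher. x along the bed, y to the hinge side (roughly robot's left), z up. Inside 276 (x) by 152 mm (y); walls 12 mm thick, tops 30 mm above the inner floor. A keeper sticks out 118 mm from the centre on the -y side; at the +x end gauge, valve and hose, for looks.
- lid_hinge (a point): Midpoint of the lid's hinge axis, 98 mm from the bed's centre in its +y direction, 52 mm above the table; the axis runs along the frame's x. The lid is a clear dome 300 by 176 mm, 56 mm deep, with 50 mm clear inside above the bed's wall tops, so that the tins fit under it standing; 0.7 kg. Dome top 108 mm above the table when shut.
- lid (a joint): Lid angle, rad: 0 shut on the bed, 1.75 fully open (leaning back past upright, over the +y side); starts 1.6 to 1.7. Damped, stiff hinge: it stays where it is left when near upright, needs about 3 to 6 N at the tab to move, and once below about 0.6 rad sinks shut by itself in about 3 s.
- lid_tab (a point): Pull tab at the lid's free edge: black plate 45 mm wide (along the hinge axis), 10 mm thick, beside the lock collar on its -x side; it stands out 80 mm from the dome, its end 266 mm from the hinge axis. Point: in mid-thickness, 245 mm from the hinge axis, 58 mm in -x from the collar's axis. y points to the hinge, z out of the lid's outer side. Shut: tab level, top 62 mm above the table.
- collar (a joint): Angle of the captive lock collar, rad: 0 open (starts 0 to 0.15), 1.4 against its stop, where its white pointer is at the red locked mark; grows clockwise seen from above with the lid shut. Stiff (0.12 N m), stays where left. Under it a tongue swings below the bed's keeper: it locks only with the lid fully shut, and then holds the lid.
- collar_grip (a point): Lock collar on a lug in the middle of the lid's free edge, axis square to the lid, 236 mm from the hinge axis, 50 mm clear of the dome: black ring of 52 mm diameter with a grip bar on top, 64 long, 14 thick, 38 mm high. Point: in the bar, on the axis, 16 mm below its top; lid shut: 98 mm above the table (bar top 114, ring top 76 mm). x along the bar, which lies along the chamber's x at collar 0.
- crate: Green open crate for empty tins, fixed, 300 mm (its x) by 200 mm (its y), 55 mm high, walls and floor 6 mm thick, y roughly to the robot's left; origin: centre of its underside.
- tin_a_mid (a point): Lidded round tin, 66 mm diameter, 72 mm high, green and white band, looks like all the other tins. Either full, 0.34 to 0.42 kg, or empty, 0.065 to 0.1 kg: only its weight tells. Four or five of the six are present. This point: centre of the tin, half-way up; z is the tin's own axis.
- tin_b_mid (a point): Lidded round tin, 66 mm diameter, 72 mm high, green and white band, looks like all the other tins. Either full, 0.34 to 0.42 kg, or empty, 0.065 to 0.1 kg: only its weight tells. Four or five of the six are present. This point: centre of the tin, half-way up; z is the tin's own axis.
- tin_c_mid (a point): Lidded round tin, 66 mm diameter, 72 mm high, green and white band, looks like all the other tins. Either full, 0.34 to 0.42 kg, or empty, 0.065 to 0.1 kg: only its weight tells. Four or five of the six are present. This point: centre of the tin, half-way up; z is the tin's own axis.
- tin_d_mid (a point): Lidded round tin, 66 mm diameter, 72 mm high, green and white band, looks like all the other tins. Either full, 0.34 to 0.42 kg, or empty, 0.065 to 0.1 kg: only its weight tells. Four or five of the six are present. This point: centre of the tin, half-way up; z is the tin's own axis.
- tin_e_mid (a point): Lidded round tin, 66 mm diameter, 72 mm high, green and white band, looks like all the other tins. Either full, 0.34 to 0.42 kg, or empty, 0.065 to 0.1 kg: only its weight tells. Four or five of the six are present. This point: centre of the tin, half-way up; z is the tin's own axis.
- tin_f_mid (a point): Lidded round tin, 66 mm diameter, 72 mm high, green and white band, looks like all the other tins. Either full, 0.34 to 0.42 kg, or empty, 0.065 to 0.1 kg: only its weight tells. Four or five of the six are present. This point: centre of the tin, half-way up; z is the tin's own axis.
- honey_jar: Bystander: amber glass jar with brass lid, 72 mm diameter, 95 mm high, loose; origin: centre of its underside.
- brush: Bystander: pastry brush lying flat, 200 mm long, loose; origin at its underside, about the middle.
- label_box: Bystander: small carton, 50 by 90 mm, 60 mm high, loose; origin: centre of its underside.

How it is judged:
By the outcome, as a careful person would: the job done as asked, in the order asked, and still so for the second after the job is handed in, with the robot touching nothing.
Of tin_a, tin_b, tin_c, tin_d, tin_e, tin_f only 4 to 5 are there at a start; the rules pass over those that are not, and their reading is None.
At some moment in a run one of tin_a, tin_b, tin_c, tin_d, tin_e, tin_f may be knocked a few centimetres aside while the robot is not near it.
It also fails if it takes over 208 s, if anything falls off the work surface, if the arm or the gripper's body presses on something with over 40 N, if the wrist force passes 120 N, or if a joint passes its speed limit or range.

## Robot

A 6-joint arm with a two-finger parallel gripper is mounted at the origin on the work surface. World frame = base frame: x ahead of the robot, y to its left, z up, the work surface at z = 0. Lengths are in m, angles in rad, forces in N, time in s.
With the tool pointing down it reaches from about 0.375 to 0.9 m from the base axis. Payload 3.1 kg.
Tool frame: the origin (TCP) lies where the fingers leave the gripper's body, on its centre line; the fingertips stand 73 mm ahead of it and the grasp point (between the pads) lies 54 mm ahead of it; z points along the fingers, y is the line along which they close (so a half turn about z gives the same grasp; the last joint's range is limited). The gripper opens to 85 mm and grips with 20 to 120 N. Pads are 22 mm wide; open, the fingers measure 114 mm over their backs; the gripper's body (76 mm by 85 mm) begins 54 mm behind the grasp point. The pads swing forward as they close: fully open they stand 13 mm farther back than shut.
Start: joints at [-1.472, 0.527, 1.433, -0, 1.181, -0.178], TCP at [0.171, -0.601, 0.304] pointing down, gripper open.
Joint ranges: [-3.08, 3.08], [-0.75, 2.2], [0.22, 2.44], [-1.43, 4.57], [0, 2.65], [-2.85, 2.85]. Speed limits (rad/s): [2.79, 2.79, 3.14, 3.14, 3.14, 3.14].

## Interface

Orientations are given as a unit quaternion [x, y, z, w].
In Python, from station import manip gives the robot as it stands.
- The arm moves only by the shell command python3 -m crank 'ROWS' [FORCE]. ROWS is JSON, a list of rows, each an object with "dp": the shift along the tool's x, y, z normalised to -1 to 1, where 1 is 50 cm, a list of three; "delta_rot": the turn, a rotation vector about the tool's x, y, z normalised to -1 to 1, where 1 is 2 pi rad, a list of three; "fingers": the opening, from -1 (shut) to 1 (fully open). A call has 1 to 12 rows; each row shifts and turns the commanded pose from where the row before left it, along the tool's axes as they then stand; what a row does not reach is not made up. A row lasts 1/12 s, in which the tool goes at most 41.7 mm and 7.16 degrees, less where a joint would pass 70% of its speed; a pose out of reach is approached as far as the arm can. A call with a number of a shift or a turn outside -1 to 1 is refused whole. A call with a gripper value outside its range is refused whole. The fingers move at their own pace and stop on an object; FORCE is the grip in N (left out, the last holds). Time passes only in rows, so rows that do not move let the fingers close. It gives the time, the measured TCP pose, the force, the opening and the grip force at its end, in the units of the state.
- manip.sense(): the state, without advancing time (a new reading comes with each control period).
- manip.snapshot(name): name is "side" or "top" or "wrist"; returns (picture, depth): 480x640x3 uint8, red, green, blue; 480x640 float32, m along the optical axis (not along the pixel's ray), 0 where there is no reading.
- manip.camera_model(name): a dict with "fx", "fy", "cx", "cy" (pixels), "origin" and "attitude" of the camera in the world. Camera axes: x right, y up, looking along -z (the intrinsics and any distortion apply to the point x, -y, -z); pixel columns grow to the right and rows downward; lengths in m; the calibration is good to about 2 mm. A picture is of the moment at which its call begins: read the wrist's pose just before it. camera_model takes no time and is no camera call; for the wrist camera it gives the pose at the moment of the call.
- manip.sign_off(): hands the job in; it is judged then, once.
The state is a dict: "t": time; "q": joint angles; "qd": joint speeds; "tau": joint torques, N m; "tcp_pos": TCP position; "tool_rot": TCP orientation; "force": force on the tool from outside, world axes, zero at the start; "ft_torque": the same for the moment, N m; "finger_gap": opening from 0.0 (shut) to 1.0 (fully open); "gripper_force": force on a finger pad.
Only numpy, scipy, OpenCV 4.12 (cv2) and the standard library are available. Lean on these libraries where they do the work, as an engineer would, in place of code of your own. Each camera call takes 0.05 s, during which the arm holds its last target. There are 200 camera calls.

## Working session

There is one attempt and no reset: what is moved stays moved. The work goes in short steps, Python scripts to look and compute and a shell command to move; the robot and the scene stay as the last step left them, time stands still between calls to the robot, and variables do not carry over. Pictures are saved under pics/ and viewed, at most 14 in all, crops included, and the job is handed in when it is done.

```bash
ls; mkdir -p pics; cat > h.py <<'E'
import numpy as np, cv2
from scipy.spatial.transform import Rotation as R
from station import manip
def cam(n):
    m=manip.camera_model(n); a=np.array(m['attitude'],float)
    Rm=a if a.shape==(3,3) else R.from_quat(a).as_matrix()
    return m,Rm,np.array(m['origin'])
def cloud(n,depth,mod=None):
    m,Rm,o=mod or cam(n); v,u=np.mgrid[0:480,0:640]
    d=depth
    p=np.stack([(u-m['cx'])/m['fx']*d,-(v-m['cy'])/m['fy']*d,-d],-1)
    return p@Rm.T+o
def save(n,img): cv2.imwrite('pics/'+n+'.png',cv2.cvtColor(img,cv2.COLOR_RGB2BGR))
E
python3 - <<'E'
from h import *
for n in('top','side'):
    m=cam(n); im,d=manip.snapshot(n); save(n+'0',im); np.save(n+'0.npy',d)
    print(n,m[0])
s=manip.sense();print(s)
E
```

```text
pics
top {'fx': 554.7216985094262, 'fy': 554.7216985094262, 'cx': 326.5011235290817, 'cy': 242.80330892609834, 'origin': array([ 0.48077472, -0.01301696,  1.13857648]), 'attitude': array([ 0.04033629, -0.03370059, -0.69820991,  0.71396091])}
side {'fx': 604.6477498494404, 'fy': 604.6477498494404, 'cx': 322.0215957712133, 'cy': 234.72230913838834, 'origin': array([0.03142814, 0.74211316, 0.76892023]), 'attitude': array([-0.15030925,  0.42370821,  0.84742103, -0.28241117])}
{'t': 0.1, 'q': array([-1.47151103e+00,  5.28387869e-01,  1.43377766e+00,  1.07606620e-05,
        1.18135144e+00, -1.78525170e-01]), 'qd': array([ 0.00026529, -0.0026581 , -0.00334832, -0.00207095,  0.00219953,
       -0.00055464]), 'tau': array([-7.50742347e-04, -4.43304634e+01, -1.78586590e+01, -3.12412058e-04,
        3.87384891e-03, -4.30962572e-07]), 'tcp_pos': array([ 0.17137243, -0.60053343,  0.30302119]), 'tool_rot': array([ 9.90367995e-01,  1.38456886e-01,  4.30821878e-05, -9.61204452e-04]), 'force': array([0.07813515, 1.3830703 , 0.4277878 ]), 'ft_torque': array([-0.04143008,  0.00038386,  0.00260752]), 'gripper_force': 0.0, 'finger_gap': 1.002875959916251}
```

View pics/top0.png

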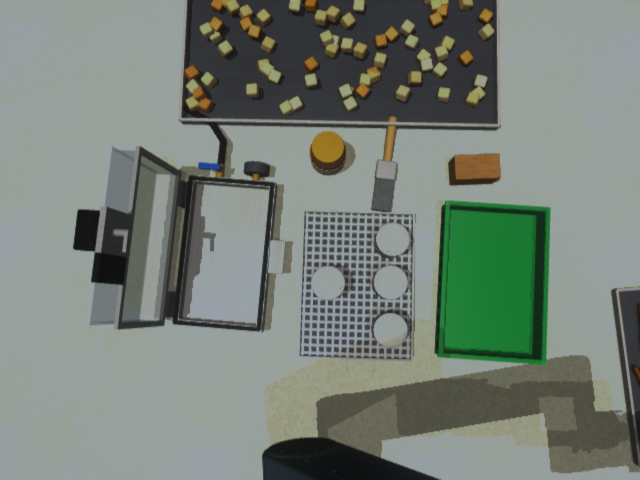

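View pics/side0.png

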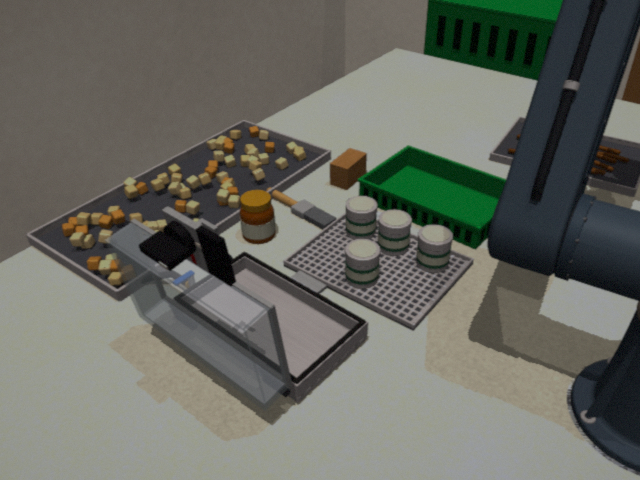

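The top view shows four tins at (393,239), (391,282), (391,329) and (328,282). The bed spans roughly (175-275, 178-330), with the lid open on its left. The crate is at (495,282), the jar at (328,150), the brush at (385,165) and the carton at (475,168).

```bash
python3 - <<'E'
from h import *
d=np.load('top0.npy'); im=cv2.imread('pics/top0.png'); P=cloud('top',d)
z=P[...,2]
mask=((z>.068)&(z<.09)).astype(np.uint8)
n,l,st,c=cv2.connectedComponentsWithStats(mask)
for i in range(1,n):
    if st[i,4]>300:
        q=P[l==i]; print('z~78',st[i],q.mean(0).round(4),q.min(0).round(3),q.max(0).round(3))
hsv=cv2.cvtColor(im,cv2.COLOR_BGR2HSV)
g=(hsv[...,0]>50)&(hsv[...,0]<75)&(hsv[...,1]>150)&(z>.045)&(z<.065)
q=P[g];r=cv2.minAreaRect(q[:,:2].astype(np.float32));print('crate',r)
# chamber rim tops z~.05
b=np.zeros((480,640),bool);b[170:340,165:300]=1
w=b&(z>.044)&(z<.056); q=P[w];print('rim',cv2.minAreaRect(q[:,:2].astype(np.float32)),q[:,2].mean())
print(np.histogram(z[b],bins=np.arange(0,.15,.005)))
f=b&(z>.016)&(z<.025);q=P[f];print('floor',cv2.minAreaRect(q[:,:2].astype(np.float32)),len(q))
for p in [(257,280),(256,270),(215,300),(150,280),(160,97),(255,97),(323,128),(179,160),(325,165)]:
    print(p,P[p].round(3))
d2=np.load('side0.npy');P2=cloud('side',d2)
for p in [(255,215),(240,205),(265,222),(244,165),(225,180),(275,230)]: print('side',p,P2[p].round(3))
for nm,sl in (('jar',(slice(125,180),slice(300,355))),('box',(slice(145,190),slice(440,510)))):
    q=P[sl].reshape(-1,3);q=q[q[:,2]>.04];print(nm,q.min(0).round(3),q.max(0).round(3))
E
```

```text
z~78 [ 131  168   49  158 1396] [0.5831 0.3319 0.0757] [0.428 0.291 0.068] [0.732 0.363 0.09 ]
z~78 [376 222  34  34 912] [ 0.6028 -0.1281  0.0782] [ 0.571 -0.161  0.068] [ 0.636 -0.097  0.084]
z~78 [311 265  34  35 920] [ 0.5167 -0.0055  0.0783] [ 0.485 -0.037  0.073] [0.55  0.026 0.084]
z~78 [373 265  35  34 932] [ 0.5203 -0.1248  0.0783] [ 0.489 -0.157  0.068] [ 0.553 -0.093  0.085]
z~78 [373 312  35  35 953] [ 0.4303 -0.1254  0.0783] [ 0.399 -0.158  0.069] [ 0.463 -0.093  0.086]
crate ((0.5273400545120239, -0.3298279941082001), (0.20767205953598022, 0.3041630983352661), 87.37726593017578)
rim ((0.5829666256904602, 0.19166743755340576), (0.21932721138000488, 0.32096654176712036), 86.69914245605469) 0.04960281725858312
(array([3266,   77,  175, 5163, 4749,  254,  229,  277,  606, 1660, 1469,
        245,  339,  698,  166,   13,    9,    8,    4,    8,    4,    3,
          0,    0,    0,    0,    0,    0,    0]), array([0.   , 0.005, 0.01 , 0.015, 0.02 , 0.025, 0.03 , 0.035, 0.04 ,
       0.045, 0.05 , 0.055, 0.06 , 0.065, 0.07 , 0.075, 0.08 , 0.085,
       0.09 , 0.095, 0.1  , 0.105, 0.11 , 0.115, 0.12 , 0.125, 0.13 ,
       0.135, 0.14 , 0.145]))
floor ((0.5757409334182739, 0.1586962640285492), (0.2385241985321045, 0.32108932733535767), 86.50318908691406) 9659
(257, 280) [0.565 0.09  0.045]
(256, 270) [0.567 0.11  0.046]
(215, 300) [0.656 0.055 0.006]
(150, 280) [0.794 0.101 0.001]
(160, 97) [ 0.765  0.486 -0.001]
(255, 97) [0.541 0.337 0.318]
(323, 128) [0.437 0.326 0.203]
(179, 160) [0.714 0.331 0.062]
(325, 165) [0.425 0.323 0.002]
side (255, 215) [0.52  0.342 0.282]
side (240, 205) [0.531 0.346 0.305]
side (265, 222) [0.51  0.342 0.271]
side (244, 165) [0.584 0.37  0.289]
side (225, 180) [0.577 0.346 0.309]
side (275, 230) [0.502 0.338 0.255]
jar [ 0.481 -0.035  0.04 ] [0.809 0.036 1.139]
box [ 0.481 -0.342  0.04 ] [ 0.781 -0.013  1.139]
```

```bash
cat >> h.py <<'E'
def go(target,yaw=None):
    """print dp (normalised) total in tool axes to world TCP target and turn about tool z"""
    s=manip.sense();p=np.array(s['tcp_pos']);T=R.from_quat(s['tool_rot'])
    e=T.inv().apply(np.array(target)-p)
    tx=T.as_matrix()[:,0];y=np.arctan2(tx[1],tx[0])
    print('t',s['t'],'tcp',p.round(4),'yaw',y.round(4),'tilt',T.as_matrix()[:,2].round(3),'q6',s['q'][5].round(2),'dp',(e/.5).round(4),'mm',(e*1e3).round(1),'' if yaw is None else ('turn',round(-((yaw-y+np.pi)%(2*np.pi)-np.pi)/(2*np.pi),4)),'Fz',s['force'].round(2))
E
python3 - <<'E'
from h import *
from scipy.optimize import differential_evolution
d=np.load('top0.npy');P=cloud('top',d)
q=P[150:350,165:300].reshape(-1,3)
q=q[(q[:,1]<.27)]
rim=q[(q[:,2]>.045)&(q[:,2]<.055)][:,:2]; fl=q[(q[:,2]>.014)&(q[:,2]<.026)][:,:2]
def sc(v):
    c,s=np.cos(v[2]),np.sin(v[2]);M=np.array([[c,-s],[s,c]])
    a=np.abs((rim-v[:2])@M);b=np.abs((fl-v[:2])@M)
    # full rim is 300x176
    inr=(a[:,0]<.15)&(a[:,1]<.088)&~((a[:,0]<.138)&(a[:,1]<.076))
    inf=(b[:,0]<.138)&(b[:,1]<.076)
    return -(3*inr.sum()+inf.sum())
r=differential_evolution(sc,[(.52,.64),(.13,.24),(-.15,.08)],seed=1,popsize=20);print(r.x,r.fun,3*len(rim)+len(fl))
x,y,w=r.x;c,s=np.cos(w),np.sin(w);C=lambda a,b:(round(x+c*a-s*b,4),round(y+s*a+c*b,4))
print('hinge',C(0,.098),'tab base line x=-58',C(-.058,.098))
a=((P[...,:2]-[x,y])@np.array([[c,-s],[s,c]]))
# tab pixels in top & side
for p in [(255,97),(262,97),(270,110),(230,85),(277,120)]: print(p,a[p].round(3),P[p][2].round(3))
P2=cloud('side',np.load('side0.npy'));a2=((P2[...,:2]-[x,y])@np.array([[c,-s],[s,c]]))
for p in [(255,215),(240,205),(265,222),(244,165),(230,205),(275,230)]: print('side',p,a2[p].round(3),P2[p][2].round(3))
go([.5203,-.1248,.25],w+np.pi)
E
```

```text
[ 0.57305972  0.20048494 -0.06221475] -14555.0 15938
hinge (np.float64(0.5792), np.float64(0.2983)) tab base line x=-58 (np.float64(0.5213), np.float64(0.3019))
(255, 97) [-0.04   0.134] 0.318
(262, 97) [-0.051  0.134] 0.315
(270, 110) [-0.06   0.126] 0.283
(230, 85) [-0.002  0.171] 0.288
(277, 120) [-0.069  0.122] 0.25
side (255, 215) [-0.061  0.138] 0.282
side (240, 205) [-0.051  0.143] 0.305
side (265, 222) [-0.072  0.137] 0.271
side (244, 165) [0.   0.17] 0.289
side (230, 205) [-0.047  0.137] 0.316
side (275, 230) [-0.08   0.133] 0.255
t 0.1 tcp [ 0.1714 -0.6005  0.303 ] yaw 0.2778 tilt [-0.     0.002 -1.   ] q6 -0.18 dp [ 0.932  -0.7234  0.1077] mm [ 466.  -361.7   53.9] ('turn', np.float64(-0.4459)) Fz [0.08 1.38 0.43]
```

```bash
r='{"dp":[0.06,-0.0465,0],"delta_rot":[0,0,0],"fingers":1}'; python3 -m crank '[{"dp":[0.06,-0.0465,0],"delta_rot":[0,0,0],"fingers":1},{"dp":[0.06,-0.0465,0],"delta_rot":[0,0,0],"fingers":1},{"dp":[0.06,-0.0465,0],"delta_rot":[0,0,0],"fingers":1},{"dp":[0.06,-0.0465,0],"delta_rot":[0,0,0],"fingers":1},{"dp":[0.06,-0.0465,0],"delta_rot":[0,0,0],"fingers":1},{"dp":[0.06,-0.0465,0],"delta_rot":[0,0,0],"fingers":1},{"dp":[0.06,-0.0465,0],"delta_rot":[0,0,0],"fingers":1},{"dp":[0.06,-0.0465,0],"delta_rot":[0,0,0],"fingers":1},{"dp":[0.06,-0.0465,0],"delta_rot":[0,0,0],"fingers":1},{"dp":[0.06,-0.0465,0],"delta_rot":[0,0,0],"fingers":1},{"dp":[0.06,-0.0465,0],"delta_rot":[0,0,0],"fingers":1},{"dp":[0.06,-0.0465,0],"delta_rot":[0,0,0],"fingers":1}]' 40
python3 -m crank '[{"dp":[0,0,0],"delta_rot":[0,0,-0.0195],"fingers":1},{"dp":[0,0,0],"delta_rot":[0,0,-0.0195],"fingers":1},{"dp":[0,0,0],"delta_rot":[0,0,-0.0195],"fingers":1},{"dp":[0,0,0],"delta_rot":[0,0,-0.0195],"fingers":1},{"dp":[0,0,0],"delta_rot":[0,0,-0.0195],"fingers":1},{"dp":[0,0,0],"delta_rot":[0,0,-0.0195],"fingers":1},{"dp":[0,0,0],"delta_rot":[0,0,-0.0195],"fingers":1},{"dp":[0,0,0],"delta_rot":[0,0,-0.0195],"fingers":1},{"dp":[0,0,0],"delta_rot":[0,0,-0.0195],"fingers":1},{"dp":[0,0,0],"delta_rot":[0,0,-0.0195],"fingers":1},{"dp":[0,0,0],"delta_rot":[0,0,-0.0195],"fingers":1},{"dp":[0,0,0],"delta_rot":[0,0,-0.0195],"fingers":1}]'
python3 -m crank '[{"dp":[0,0,0],"delta_rot":[0,0,-0.0195],"fingers":1},{"dp":[0,0,0],"delta_rot":[0,0,-0.0195],"fingers":1},{"dp":[0,0,0],"delta_rot":[0,0,-0.0195],"fingers":1},{"dp":[0,0,0],"delta_rot":[0,0,-0.0195],"fingers":1},{"dp":[0,0,0],"delta_rot":[0,0,-0.0195],"fingers":1},{"dp":[0,0,0],"delta_rot":[0,0,-0.0195],"fingers":1},{"dp":[0,0,0],"delta_rot":[0,0,-0.0195],"fingers":1},{"dp":[0,0,0],"delta_rot":[0,0,-0.0195],"fingers":1},{"dp":[0,0,0],"delta_rot":[0,0,-0.0195],"fingers":1},{"dp":[0,0,0],"delta_rot":[0,0,-0.0195],"fingers":1},{"dp":[0,0,0],"delta_rot":[0,0,-0.0190],"fingers":1},{"dp":[0,0,0],"delta_rot":[0,0,0],"fingers":1}]'
python3 -c "
from h import *
go([.4303,-.1254,.20],3.0794)
import numpy as np
im,d=manip.snapshot('wrist');save('w1',im)"
```

```text
t: 1.1
tcp_pos: [0.4417, -0.2322, 0.3037]
tool_rot: [0.99, 0.138, -0.0, -0.0]
force: [-0.4, 0.5, -0.8]
finger_gap: 0.999
gripper_force: 0.0
t: 2.1
tcp_pos: [0.4409, -0.2338, 0.3036]
tool_rot: [0.639, 0.769, 0.0, -0.0]
force: [0.3, -0.1, -0.1]
finger_gap: 0.997
gripper_force: 0.0
t: 3.1
tcp_pos: [0.4409, -0.2338, 0.3036]
tool_rot: [0.023, 1.0, 0.0, -0.0]
force: [0.4, 0.2, 0.1]
finger_gap: 0.999
gripper_force: 0.0
t 3.1 tcp [ 0.4409 -0.2338  0.3036] yaw 3.0946 tilt [-0.001  0.001 -1.   ] q6 -2.24 dp [0.0312 0.2155 0.2073] mm [ 15.6 107.7 103.7] ('turn', np.float64(0.0024)) Fz [0.44 0.17 0.13]
```

View pics/w1.png

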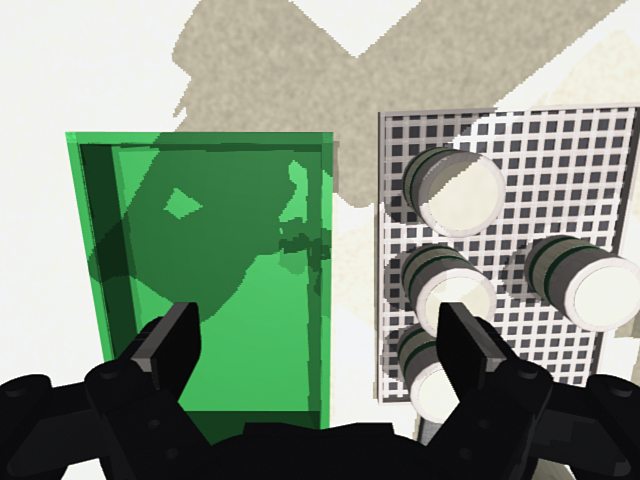

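Wrist view: the four tins are at (460,190), (455,300), (435,390) and (590,290), with the crate on the left. This matches the top view, so I'll go down on the nearest tin.

```bash
python3 -m crank '[{"dp":[0.0104,0.0718,0.03],"delta_rot":[0,0,0.0024],"fingers":1},{"dp":[0.0104,0.0718,0.03],"delta_rot":[0,0,0],"fingers":1},{"dp":[0.0104,0.0718,0.03],"delta_rot":[0,0,0],"fingers":1},{"dp":[0,0,0.03],"delta_rot":[0,0,0],"fingers":1},{"dp":[0,0,0.05],"delta_rot":[0,0,0],"fingers":1}]'
python3 -c "
from h import *
go([.4303,-.1254,.098],3.0794)"
```

```text
t: 3.57
tcp_pos: [0.4321, -0.1237, 0.2195]
tool_rot: [0.032, 0.999, -0.001, 0.001]
force: [0.8, -0.4, 0.6]
finger_gap: 1.003
gripper_force: 0.0
t 3.5667 tcp [ 0.4321 -0.1237  0.2195] yaw 3.0778 tilt [ 0.003 -0.001 -1.   ] q6 -2.04 dp [ 0.0039 -0.0033  0.243 ] mm [  2.   -1.7 121.5] ('turn', np.float64(-0.0003)) Fz [ 0.8  -0.41  0.56]
```

```bash
python3 -m crank '[{"dp":[0.002,-0.002,0.06],"delta_rot":[0,0,0],"fingers":1},{"dp":[0,0,0.06],"delta_rot":[0,0,0],"fingers":1},{"dp":[0,0,0.06],"delta_rot":[0,0,0],"fingers":1},{"dp":[0,0,0.03],"delta_rot":[0,0,0],"fingers":1},{"dp":[0,0,0.03],"delta_rot":[0,0,0],"fingers":1},{"dp":[0,0,0],"delta_rot":[0,0,0],"fingers":1},{"dp":[0,0,0],"delta_rot":[0,0,0],"fingers":-1},{"dp":[0,0,0],"delta_rot":[0,0,0],"fingers":-1},{"dp":[0,0,0],"delta_rot":[0,0,0],"fingers":-1},{"dp":[0,0,0],"delta_rot":[0,0,0],"fingers":-1},{"dp":[0,0,0],"delta_rot":[0,0,0],"fingers":-1},{"dp":[0,0,0],"delta_rot":[0,0,0],"fingers":-1}]' 40
python3 -m crank '[{"dp":[0,0,0],"delta_rot":[0,0,0],"fingers":-1},{"dp":[0,0,-0.04],"delta_rot":[0,0,0],"fingers":-1},{"dp":[0,0,-0.05],"delta_rot":[0,0,0],"fingers":-1},{"dp":[0,0,-0.05],"delta_rot":[0,0,0],"fingers":-1},{"dp":[0,0,-0.05],"delta_rot":[0,0,0],"fingers":-1},{"dp":[0,0,-0.05],"delta_rot":[0,0,0],"fingers":-1},{"dp":[0,0,0],"delta_rot":[0,0,0],"fingers":-1},{"dp":[0,0,0],"delta_rot":[0,0,0],"fingers":-1},{"dp":[0,0,0],"delta_rot":[0,0,0],"fingers":-1},{"dp":[0,0,0],"delta_rot":[0,0,0],"fingers":-1}]'
python3 -m crank '[{"dp":[0,0,0],"delta_rot":[0,0,0],"fingers":-1}]'
python3 -m crank '[{"dp":[0,0,0],"delta_rot":[0,0,0],"fingers":-1}]'
python3 -c "
from h import *
go([.4303,-.1254,.098],3.0794)"
```

```text
t: 4.57
tcp_pos: [0.4312, -0.1267, 0.0996]
tool_rot: [0.032, 0.999, -0.0, 0.001]
force: [-0.2, 0.6, 1.8]
finger_gap: 0.765
gripper_force: 44.2
t: 5.4
tcp_pos: [0.43, -0.1261, 0.2178]
tool_rot: [0.032, 0.999, 0.001, -0.001]
force: [-0.3, 0.0, -0.7]
finger_gap: 0.766
gripper_force: 44.9
t: 5.48
tcp_pos: [0.4301, -0.1261, 0.2177]
tool_rot: [0.032, 0.999, 0.001, -0.001]
force: [0.5, 0.5, -1.0]
finger_gap: 0.765
gripper_force: 44.9
t: 5.57
tcp_pos: [0.4303, -0.1262, 0.2178]
tool_rot: [0.032, 0.999, 0.001, -0.001]
force: [-1.1, 0.4, -0.6]
finger_gap: 0.765
gripper_force: 44.9
t 5.5667 tcp [ 0.4303 -0.1262  0.2178] yaw 3.0775 tilt [-0.002  0.001 -1.   ] q6 -2.04 dp [-0.0004  0.0013  0.2397] mm [ -0.2   0.7 119.8] ('turn', np.float64(-0.0003)) Fz [-1.06  0.39 -0.6 ]
```

Fz is about -0.8 N, so this tin is empty and goes in the crate.

```bash
python3 -c "
from h import *
go([.44,-.326,.103],3.0794)"
```

```text
t 5.5667 tcp [ 0.4303 -0.1262  0.2178] yaw 3.0775 tilt [-0.002  0.001 -1.   ] q6 -2.04 dp [-0.0454 -0.3978  0.2291] mm [ -22.7 -198.9  114.5] ('turn', np.float64(-0.0003)) Fz [-1.06  0.39 -0.6 ]
```

```bash
python3 -m crank '[{"dp":[-0.0075,-0.066,0],"delta_rot":[0,0,0],"fingers":-1},{"dp":[-0.0075,-0.066,0],"delta_rot":[0,0,0],"fingers":-1},{"dp":[-0.0075,-0.066,0],"delta_rot":[0,0,0],"fingers":-1},{"dp":[-0.0075,-0.066,0],"delta_rot":[0,0,0],"fingers":-1},{"dp":[-0.0075,-0.066,0],"delta_rot":[0,0,0],"fingers":-1},{"dp":[-0.0075,-0.066,0],"delta_rot":[0,0,0],"fingers":-1},{"dp":[0,0,0.03],"delta_rot":[0,0,0],"fingers":-1},{"dp":[0,0,0.06],"delta_rot":[0,0,0],"fingers":-1},{"dp":[0,0,0.06],"delta_rot":[0,0,0],"fingers":-1},{"dp":[0,0,0.05],"delta_rot":[0,0,0],"fingers":-1},{"dp":[0,0,0.028],"delta_rot":[0,0,0],"fingers":-1},{"dp":[0,0,0],"delta_rot":[0,0,0],"fingers":-1}]'
python3 -m crank '[{"dp":[0,0,0],"delta_rot":[0,0,0],"fingers":1},{"dp":[0,0,0],"delta_rot":[0,0,0],"fingers":1},{"dp":[0,0,0],"delta_rot":[0,0,0],"fingers":1},{"dp":[0,0,0],"delta_rot":[0,0,0],"fingers":1},{"dp":[0,0,-0.04],"delta_rot":[0,0,0],"fingers":1},{"dp":[0,0,-0.07],"delta_rot":[0,0,0],"fingers":1},{"dp":[0,0,-0.07],"delta_rot":[0,0,0],"fingers":1},{"dp":[0,0,-0.05],"delta_rot":[0,0,0],"fingers":1},{"dp":[0,0,0],"delta_rot":[0,0,0],"fingers":1}]'
cat >> h.py <<'E'
def tins():
    im,d=manip.snapshot('top');P=cloud('top',d);z=P[...,2]
    mask=((z>.068)&(z<.098)&(P[...,1]<.27)&(im.min(2)>100)).astype(np.uint8)
    n,l,st,c=cv2.connectedComponentsWithStats(mask)
    for i in range(1,n):
        if st[i,4]>300: q=P[l==i];print(st[i][4],q.mean(0).round(4))
    return im
E
python3 -c "
from h import *
tins();go([.5203,-.1248,.099],3.0794)"
```

```text
t: 6.57
tcp_pos: [0.4391, -0.3241, 0.1012]
tool_rot: [0.032, 0.999, 0.003, -0.003]
force: [-0.0, 0.3, -0.9]
finger_gap: 0.765
gripper_force: 45.0
t: 7.32
tcp_pos: [0.4428, -0.3276, 0.2263]
tool_rot: [0.032, 0.999, -0.005, 0.005]
force: [1.5, -0.2, -0.2]
finger_gap: 0.997
gripper_force: 0.0
906 [ 0.6029 -0.1283  0.0782]
909 [ 0.5166 -0.0054  0.0783]
915 [ 0.5202 -0.1251  0.0784]
t 7.3667 tcp [ 0.4419 -0.3268  0.2239] yaw 3.0779 tilt [ 0.006 -0.007 -1.   ] q6 -2.35 dp [-0.1291  0.4147  0.248 ] mm [-64.6 207.3 124. ] ('turn', np.float64(-0.0002)) Fz [-0.76  0.46 -0.19]
```

```bash
python3 -m crank '[{"dp":[-0.0218,0.069,0],"delta_rot":[0,0,0],"fingers":1},{"dp":[-0.0218,0.069,0],"delta_rot":[0,0,0],"fingers":1},{"dp":[-0.0218,0.069,0],"delta_rot":[0,0,0],"fingers":1},{"dp":[-0.0218,0.069,0],"delta_rot":[0,0,0],"fingers":1},{"dp":[-0.0218,0.069,0],"delta_rot":[0,0,0],"fingers":1},{"dp":[-0.0218,0.069,0],"delta_rot":[0,0,0],"fingers":1},{"dp":[0,0,0.02],"delta_rot":[0,0,0],"fingers":1},{"dp":[0,0,0.02],"delta_rot":[0,0,0],"fingers":1}]'
python3 -c "
from h import *
go([.5203,-.1251,.099],3.0794)"
```

```text
t: 8.03
tcp_pos: [0.5192, -0.121, 0.1993]
tool_rot: [0.03, 1.0, -0.0, -0.0]
force: [0.3, -0.3, 0.2]
finger_gap: 1.0
gripper_force: 0.0
t 8.0333 tcp [ 0.5192 -0.121   0.1993] yaw 3.082 tilt [-0. -0. -1.] q6 -1.95 dp [-0.0026 -0.008   0.2006] mm [ -1.3  -4.  100.3] ('turn', np.float64(0.0004)) Fz [ 0.33 -0.31  0.19]
```

```bash
python3 -m crank '[{"dp":[-0.002,-0.007,0.05],"delta_rot":[0,0,0],"fingers":1},{"dp":[0,0,0.06],"delta_rot":[0,0,0],"fingers":1},{"dp":[0,0,0.05],"delta_rot":[0,0,0],"fingers":1},{"dp":[0,0,0.04],"delta_rot":[0,0,0],"fingers":1},{"dp":[0,0,0],"delta_rot":[0,0,0],"fingers":1},{"dp":[0,0,0],"delta_rot":[0,0,0],"fingers":-1},{"dp":[0,0,0],"delta_rot":[0,0,0],"fingers":-1},{"dp":[0,0,0],"delta_rot":[0,0,0],"fingers":-1},{"dp":[0,0,0],"delta_rot":[0,0,0],"fingers":-1},{"dp":[0,0,0],"delta_rot":[0,0,0],"fingers":-1},{"dp":[0,0,0],"delta_rot":[0,0,0],"fingers":-1},{"dp":[0,0,0],"delta_rot":[0,0,0],"fingers":-1}]' 40
python3 -m crank '[{"dp":[0,0,0],"delta_rot":[0,0,0],"fingers":-1},{"dp":[0,0,-0.04],"delta_rot":[0,0,0],"fingers":-1},{"dp":[0,0,-0.05],"delta_rot":[0,0,0],"fingers":-1},{"dp":[0,0,-0.05],"delta_rot":[0,0,0],"fingers":-1},{"dp":[0,0,-0.05],"delta_rot":[0,0,0],"fingers":-1},{"dp":[0,0,-0.05],"delta_rot":[0,0,0],"fingers":-1},{"dp":[0,0,0],"delta_rot":[0,0,0],"fingers":-1},{"dp":[0,0,0],"delta_rot":[0,0,0],"fingers":-1},{"dp":[0,0,0],"delta_rot":[0,0,0],"fingers":-1},{"dp":[0,0,0],"delta_rot":[0,0,0],"fingers":-1}]'
python3 -m crank '[{"dp":[0,0,0],"delta_rot":[0,0,0],"fingers":-1}]'
python3 -c "
from h import *
go([.53,-.33,.105],3.0794)
import numpy as np
x,y,w=.573,.2005,-.0622
for a in (-.09,0,.09): go([x+np.cos(w)*a,y+np.sin(w)*a,.20],3.0794)"
```

```text
t: 9.03
tcp_pos: [0.52, -0.1267, 0.1003]
tool_rot: [0.032, 0.999, -0.0, 0.0]
force: [-0.7, -0.6, -2.0]
finger_gap: 0.762
gripper_force: 45.0
t: 9.87
tcp_pos: [0.5188, -0.1262, 0.2183]
tool_rot: [0.032, 0.999, 0.001, -0.002]
force: [-0.7, -0.2, -4.4]
finger_gap: 0.767
gripper_force: 47.0
t: 9.95
tcp_pos: [0.519, -0.1263, 0.2182]
tool_rot: [0.032, 0.999, 0.001, -0.002]
force: [-0.2, -0.6, -3.4]
finger_gap: 0.765
gripper_force: 47.0
t 9.95 tcp [ 0.519  -0.1263  0.2182] yaw 3.0775 tilt [-0.003  0.002 -1.   ] q6 -1.95 dp [-0.0489 -0.4054  0.2257] mm [ -24.4 -202.7  112.9] ('turn', np.float64(-0.0003)) Fz [-0.2  -0.64 -3.4 ]
t 9.95 tcp [ 0.519  -0.1263  0.2182] yaw 3.0775 tilt [-0.003  0.002 -1.   ] q6 -1.95 dp [0.1139 0.6588 0.0378] mm [ 57.  329.4  18.9] ('turn', np.float64(-0.0003)) Fz [-0.2  -0.64 -3.4 ]
t 9.95 tcp [ 0.519  -0.1263  0.2182] yaw 3.0775 tilt [-0.003  0.002 -1.   ] q6 -1.95 dp [-0.0661  0.6592  0.0372] mm [-33.  329.6  18.6] ('turn', np.float64(-0.0003)) Fz [-0.2  -0.64 -3.4 ]
t 9.95 tcp [ 0.519  -0.1263  0.2182] yaw 3.0775 tilt [-0.003  0.002 -1.   ] q6 -1.95 dp [-0.2461  0.6595  0.0365] mm [-123.   329.8   18.3] ('turn', np.float64(-0.0003)) Fz [-0.2  -0.64 -3.4 ]
```

About -3.9 N, so this one is full and goes in the bed.

```bash
python3 -m crank '[{"dp":[-0.0273,0.0728,0],"delta_rot":[0,0,0],"fingers":-1},{"dp":[-0.0273,0.0728,0],"delta_rot":[0,0,0],"fingers":-1},{"dp":[-0.0273,0.0728,0],"delta_rot":[0,0,0],"fingers":-1},{"dp":[-0.0273,0.0728,0],"delta_rot":[0,0,0],"fingers":-1},{"dp":[-0.0273,0.0728,0],"delta_rot":[0,0,0],"fingers":-1},{"dp":[-0.0273,0.0728,0],"delta_rot":[0,0,0],"fingers":-1},{"dp":[-0.0273,0.0728,0],"delta_rot":[0,0,0],"fingers":-1},{"dp":[-0.0273,0.0728,0],"delta_rot":[0,0,0],"fingers":-1},{"dp":[-0.0273,0.0728,0],"delta_rot":[0,0,0],"fingers":-1},{"dp":[0,0,0.03],"delta_rot":[0,0,0],"fingers":-1},{"dp":[0,0,0],"delta_rot":[0,0,0],"fingers":-1}]'
python3 -c "
from h import *
x,y,w=.573,.2005,-.0622
a=.09;go([x+np.cos(w)*a,y+np.sin(w)*a,.1155],3.0794)
tins()"
```

```text
t: 10.87
tcp_pos: [0.662, 0.195, 0.2005]
tool_rot: [0.03, 1.0, -0.0, -0.003]
force: [-2.0, -0.5, -4.2]
finger_gap: 0.764
gripper_force: 47.1
t 10.8667 tcp [0.662  0.195  0.2005] yaw 3.0815 tilt [-0.006 -0.001 -1.   ] q6 -1.39 dp [-2.7e-03  1.0e-04  1.7e-01] mm [-1.3  0.  85. ] ('turn', np.float64(0.0003)) Fz [-1.99 -0.5  -4.23]
911 [ 0.6028 -0.1282  0.0782]
885 [ 0.5161 -0.0058  0.0784]
952 [ 0.4381 -0.3232  0.0784]
```

```bash
python3 -m crank '[{"dp":[0,0,0.04],"delta_rot":[0,0,0],"fingers":-1},{"dp":[0,0,0.05],"delta_rot":[0,0,0],"fingers":-1},{"dp":[0,0,0.04],"delta_rot":[0,0,0],"fingers":-1},{"dp":[0,0,0.02],"delta_rot":[0,0,0],"fingers":-1},{"dp":[0,0,0.018],"delta_rot":[0,0,0],"fingers":-1},{"dp":[0,0,0],"delta_rot":[0,0,0],"fingers":-1},{"dp":[0,0,0],"delta_rot":[0,0,0],"fingers":-1}]'
python3 -m crank '[{"dp":[0,0,0],"delta_rot":[0,0,0],"fingers":1},{"dp":[0,0,0],"delta_rot":[0,0,0],"fingers":1},{"dp":[0,0,0],"delta_rot":[0,0,0],"fingers":1},{"dp":[0,0,0],"delta_rot":[0,0,0],"fingers":1},{"dp":[0,0,-0.04],"delta_rot":[0,0,0],"fingers":1},{"dp":[0,0,-0.05],"delta_rot":[0,0,0],"fingers":1},{"dp":[0,0,-0.06],"delta_rot":[0,0,0],"fingers":1},{"dp":[0,0,-0.06],"delta_rot":[0,0,0],"fingers":1},{"dp":[0,0,0],"delta_rot":[0,0,0],"fingers":1}]'
python3 -c "
from h import *
go([.5165,-.0056,.1],3.0794)"
```

```text
t: 11.5
tcp_pos: [0.6637, 0.1919, 0.1211]
tool_rot: [0.032, 0.999, 0.0, 0.0]
force: [0.1, 0.5, -3.0]
finger_gap: 0.764
gripper_force: 47.1
t: 12.25
tcp_pos: [0.6671, 0.1931, 0.2341]
tool_rot: [0.032, 0.999, 0.001, 0.007]
force: [0.9, 0.1, 1.0]
finger_gap: 1.0
gripper_force: 0.0
t 12.25 tcp [0.6671 0.1931 0.2341] yaw 3.078 tilt [ 0.015  0.002 -1.   ] q6 -1.39 dp [ 0.2791 -0.4165  0.2631] mm [ 139.6 -208.2  131.5] ('turn', np.float64(-0.0002)) Fz [0.9  0.06 1.04]
```

```bash
python3 -m crank '[{"dp":[0.0395,-0.0595,0],"delta_rot":[0,0,0],"fingers":1},{"dp":[0.0395,-0.0595,0],"delta_rot":[0,0,0],"fingers":1},{"dp":[0.0395,-0.0595,0],"delta_rot":[0,0,0],"fingers":1},{"dp":[0.0395,-0.0595,0],"delta_rot":[0,0,0],"fingers":1},{"dp":[0.0395,-0.0595,0],"delta_rot":[0,0,0],"fingers":1},{"dp":[0.0395,-0.0595,0],"delta_rot":[0,0,0],"fingers":1},{"dp":[0.0395,-0.0595,0],"delta_rot":[0,0,0],"fingers":1},{"dp":[0,0,0.03],"delta_rot":[0,0,0],"fingers":1},{"dp":[0,0,0.02],"delta_rot":[0,0,0],"fingers":1},{"dp":[0,0,0],"delta_rot":[0,0,0],"fingers":1}]'
python3 -c "
from h import *
go([.5165,-.0056,.1],3.0794);save('t2',tins())"
```

```text
t: 13.08
tcp_pos: [0.5115, -0.0067, 0.1997]
tool_rot: [0.033, 0.999, 0.0, -0.001]
force: [0.6, 0.6, 0.6]
finger_gap: 0.992
gripper_force: 0.0
t 13.0833 tcp [ 0.5115 -0.0067  0.1997] yaw 3.0765 tilt [-0.002  0.001 -1.   ] q6 -1.74 dp [-0.0103  0.0027  0.1994] mm [-5.1  1.3 99.7] ('turn', np.float64(-0.0005)) Fz [0.59 0.56 0.62]
906 [0.6647 0.1916 0.0919]
880 [ 0.6036 -0.1287  0.0782]
941 [ 0.438  -0.3235  0.0785]
```

View pics/t2.png

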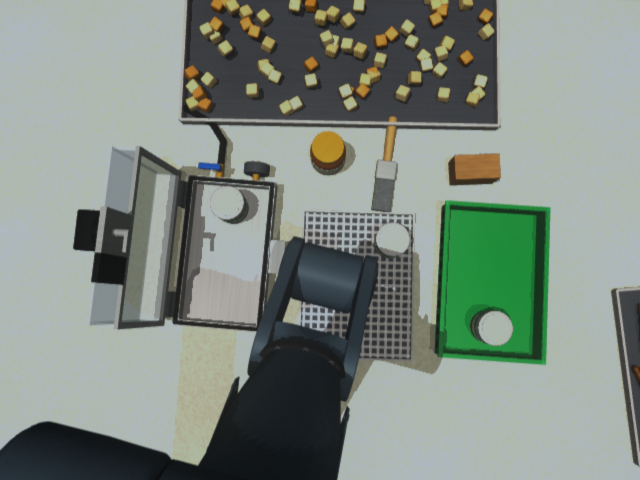

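The full tin stands in the bed at (229,204) with its top at z 0.092, and the empty one stands in the crate at (493,327). The bystanders are untouched. Next I'll take the tin under the gripper.

```bash
python3 -m crank '[{"dp":[-0.009,0.002,0.05],"delta_rot":[0,0,0],"fingers":1},{"dp":[0,0,0.06],"delta_rot":[0,0,0],"fingers":1},{"dp":[0,0,0.05],"delta_rot":[0,0,0],"fingers":1},{"dp":[0,0,0.04],"delta_rot":[0,0,0],"fingers":1},{"dp":[0,0,0],"delta_rot":[0,0,0],"fingers":1},{"dp":[0,0,0],"delta_rot":[0,0,0],"fingers":-1},{"dp":[0,0,0],"delta_rot":[0,0,0],"fingers":-1},{"dp":[0,0,0],"delta_rot":[0,0,0],"fingers":-1},{"dp":[0,0,0],"delta_rot":[0,0,0],"fingers":-1},{"dp":[0,0,0],"delta_rot":[0,0,0],"fingers":-1},{"dp":[0,0,0],"delta_rot":[0,0,0],"fingers":-1},{"dp":[0,0,0],"delta_rot":[0,0,0],"fingers":-1}]' 40
python3 -m crank '[{"dp":[0,0,0],"delta_rot":[0,0,0],"fingers":-1},{"dp":[0,0,-0.04],"delta_rot":[0,0,0],"fingers":-1},{"dp":[0,0,-0.05],"delta_rot":[0,0,0],"fingers":-1},{"dp":[0,0,-0.05],"delta_rot":[0,0,0],"fingers":-1},{"dp":[0,0,-0.05],"delta_rot":[0,0,0],"fingers":-1},{"dp":[0,0,-0.05],"delta_rot":[0,0,0],"fingers":-1},{"dp":[0,0,0],"delta_rot":[0,0,0],"fingers":-1},{"dp":[0,0,0],"delta_rot":[0,0,0],"fingers":-1},{"dp":[0,0,0],"delta_rot":[0,0,0],"fingers":-1},{"dp":[0,0,0],"delta_rot":[0,0,0],"fingers":-1}]'
python3 -m crank '[{"dp":[0,0,0],"delta_rot":[0,0,0],"fingers":-1}]'
python3 -c "
from h import *
go([.53,-.33,.102],3.0794)
import numpy as np
x,y,w=.573,.2005,-.0622
for a in (-.09,0): go([x+np.cos(w)*a,y+np.sin(w)*a,.115],3.0794)"
```

```text
t: 14.13
tcp_pos: [0.5172, -0.0059, 0.1018]
tool_rot: [0.032, 0.999, -0.0, 0.001]
force: [0.4, 1.7, 5.7]
finger_gap: 0.764
gripper_force: 44.5
t: 14.97
tcp_pos: [0.5157, -0.0057, 0.2196]
tool_rot: [0.032, 0.999, 0.0, -0.002]
force: [0.0, -0.0, -0.7]
finger_gap: 0.761
gripper_force: 45.0
t: 15.05
tcp_pos: [0.5159, -0.0058, 0.2195]
tool_rot: [0.032, 0.999, 0.0, -0.002]
force: [-0.2, -0.5, -1.1]
finger_gap: 0.762
gripper_force: 45.0
t 15.05 tcp [ 0.5159 -0.0058  0.2195] yaw 3.0775 tilt [-0.003  0.001 -1.   ] q6 -1.73 dp [-0.0705 -0.6455  0.2344] mm [ -35.3 -322.7  117.2] ('turn', np.float64(-0.0003)) Fz [-0.23 -0.51 -1.11]
t 15.05 tcp [ 0.5159 -0.0058  0.2195] yaw 3.0775 tilt [-0.003  0.001 -1.   ] q6 -1.73 dp [0.0918 0.4185 0.2095] mm [ 45.9 209.3 104.8] ('turn', np.float64(-0.0003)) Fz [-0.23 -0.51 -1.11]
t 15.05 tcp [ 0.5159 -0.0058  0.2195] yaw 3.0775 tilt [-0.003  0.001 -1.   ] q6 -1.73 dp [-0.0882  0.4189  0.2089] mm [-44.1 209.4 104.5] ('turn', np.float64(-0.0003)) Fz [-0.23 -0.51 -1.11]
```

Empty again, so it goes in the crate.

```bash
python3 -m crank '[{"dp":[-0.0078,-0.0717,0],"delta_rot":[0,0,0],"fingers":-1},{"dp":[-0.0078,-0.0717,0],"delta_rot":[0,0,0],"fingers":-1},{"dp":[-0.0078,-0.0717,0],"delta_rot":[0,0,0],"fingers":-1},{"dp":[-0.0078,-0.0717,0],"delta_rot":[0,0,0],"fingers":-1},{"dp":[-0.0078,-0.0717,0],"delta_rot":[0,0,0],"fingers":-1},{"dp":[-0.0078,-0.0717,0],"delta_rot":[0,0,0],"fingers":-1},{"dp":[-0.0078,-0.0717,0],"delta_rot":[0,0,0],"fingers":-1},{"dp":[-0.0078,-0.0717,0],"delta_rot":[0,0,0],"fingers":-1},{"dp":[-0.0078,-0.0717,0],"delta_rot":[0,0,0],"fingers":-1},{"dp":[0,0,0.03],"delta_rot":[0,0,0],"fingers":-1},{"dp":[0,0,0.05],"delta_rot":[0,0,0],"fingers":-1},{"dp":[0,0,0],"delta_rot":[0,0,0],"fingers":-1}]'
python3 -m crank '[{"dp":[0,0,0.05],"delta_rot":[0,0,0],"fingers":-1},{"dp":[0,0,0.06],"delta_rot":[0,0,0],"fingers":-1},{"dp":[0,0,0.036],"delta_rot":[0,0,0],"fingers":-1},{"dp":[0,0,0],"delta_rot":[0,0,0],"fingers":-1},{"dp":[0,0,0],"delta_rot":[0,0,0],"fingers":-1}]'
python3 -m crank '[{"dp":[0,0,0],"delta_rot":[0,0,0],"fingers":1},{"dp":[0,0,0],"delta_rot":[0,0,0],"fingers":1},{"dp":[0,0,0],"delta_rot":[0,0,0],"fingers":1},{"dp":[0,0,0],"delta_rot":[0,0,0],"fingers":1},{"dp":[0,0,-0.04],"delta_rot":[0,0,0],"fingers":1},{"dp":[0,0,-0.06],"delta_rot":[0,0,0],"fingers":1},{"dp":[0,0,-0.07],"delta_rot":[0,0,0],"fingers":1},{"dp":[0,0,-0.06],"delta_rot":[0,0,0],"fingers":1},{"dp":[0,0,0],"delta_rot":[0,0,0],"fingers":1},{"dp":[0,0,0],"delta_rot":[0,0,0],"fingers":1}]'
python3 -c "
from h import *
tins();go([.6034,-.1285,.1],3.0794)"
```

```text
t: 16.05
tcp_pos: [0.5283, -0.3291, 0.1753]
tool_rot: [0.033, 0.999, 0.004, -0.004]
force: [-0.9, 0.7, -1.6]
finger_gap: 0.764
gripper_force: 45.1
t: 16.47
tcp_pos: [0.5306, -0.3292, 0.1069]
tool_rot: [0.032, 0.999, 0.001, -0.001]
force: [0.5, -0.2, -0.4]
finger_gap: 0.764
gripper_force: 45.1
t: 17.3
tcp_pos: [0.5321, -0.3309, 0.2262]
tool_rot: [0.032, 0.999, -0.002, 0.003]
force: [0.8, -0.6, 0.4]
finger_gap: 0.997
gripper_force: 0.0
902 [0.6648 0.1915 0.0921]
906 [ 0.6028 -0.1283  0.0782]
t 17.35 tcp [ 0.5312 -0.3301  0.2242] yaw 3.0776 tilt [ 0.002 -0.001 -1.   ] q6 -2.24 dp [-0.1179  0.412   0.2481] mm [-59. 206. 124.] ('turn', np.float64(-0.0003)) Fz [-0.22 -0.19 -0.52]
```

```bash
python3 -m crank '[{"dp":[-0.0195,0.0685,0],"delta_rot":[0,0,0],"fingers":1},{"dp":[-0.0195,0.0685,0],"delta_rot":[0,0,0],"fingers":1},{"dp":[-0.0195,0.0685,0],"delta_rot":[0,0,0],"fingers":1},{"dp":[-0.0195,0.0685,0],"delta_rot":[0,0,0],"fingers":1},{"dp":[-0.0195,0.0685,0],"delta_rot":[0,0,0],"fingers":1},{"dp":[-0.0195,0.0685,0],"delta_rot":[0,0,0],"fingers":1},{"dp":[0,0,0.025],"delta_rot":[0,0,0],"fingers":1},{"dp":[0,0,0.025],"delta_rot":[0,0,0],"fingers":1},{"dp":[0,0,0],"delta_rot":[0,0,0],"fingers":1}]'
python3 -c "
from h import *
go([.6032,-.1285,.099],3.0794)"
```

```text
t: 18.1
tcp_pos: [0.6005, -0.1268, 0.1941]
tool_rot: [0.031, 1.0, 0.001, -0.004]
force: [-0.8, 0.5, -0.3]
finger_gap: 1.001
gripper_force: 0.0
t 18.1 tcp [ 0.6005 -0.1268  0.1941] yaw 3.0795 tilt [-0.008  0.003 -1.   ] q6 -1.9 dp [-0.007  -0.0036  0.1901] mm [-3.5 -1.8 95.1] ('turn', np.float64(0.0)) Fz [-0.78  0.55 -0.31]
```

```bash
python3 -m crank '[{"dp":[-0.004,-0.003,0.05],"delta_rot":[0,0,0],"fingers":1},{"dp":[0,0,0.06],"delta_rot":[0,0,0],"fingers":1},{"dp":[0,0,0.05],"delta_rot":[0,0,0],"fingers":1},{"dp":[0,0,0.034],"delta_rot":[0,0,0],"fingers":1},{"dp":[0,0,0],"delta_rot":[0,0,0],"fingers":1},{"dp":[0,0,0],"delta_rot":[0,0,0],"fingers":-1},{"dp":[0,0,0],"delta_rot":[0,0,0],"fingers":-1},{"dp":[0,0,0],"delta_rot":[0,0,0],"fingers":-1},{"dp":[0,0,0],"delta_rot":[0,0,0],"fingers":-1},{"dp":[0,0,0],"delta_rot":[0,0,0],"fingers":-1},{"dp":[0,0,0],"delta_rot":[0,0,0],"fingers":-1},{"dp":[0,0,0],"delta_rot":[0,0,0],"fingers":-1}]' 40
python3 -m crank '[{"dp":[0,0,0],"delta_rot":[0,0,0],"fingers":-1},{"dp":[0,0,-0.04],"delta_rot":[0,0,0],"fingers":-1},{"dp":[0,0,-0.05],"delta_rot":[0,0,0],"fingers":-1},{"dp":[0,0,-0.05],"delta_rot":[0,0,0],"fingers":-1},{"dp":[0,0,-0.05],"delta_rot":[0,0,0],"fingers":-1},{"dp":[0,0,-0.05],"delta_rot":[0,0,0],"fingers":-1},{"dp":[0,0,0],"delta_rot":[0,0,0],"fingers":-1},{"dp":[0,0,0],"delta_rot":[0,0,0],"fingers":-1},{"dp":[0,0,0],"delta_rot":[0,0,0],"fingers":-1},{"dp":[0,0,0],"delta_rot":[0,0,0],"fingers":-1}]'
python3 -m crank '[{"dp":[0,0,0],"delta_rot":[0,0,0],"fingers":-1}]'
python3 -c "
from h import *
go([.62,-.333,.102],3.0794)
import numpy as np
x,y,w=.573,.2005,-.0622
for a in (-.08,0): go([x+np.cos(w)*a,y+np.sin(w)*a,.115],3.0794)"
```

```text
t: 19.1
tcp_pos: [0.6048, -0.1306, 0.1017]
tool_rot: [0.032, 0.999, -0.0, 0.001]
force: [-0.5, 0.0, 1.3]
finger_gap: 0.765
gripper_force: 45.4
t: 19.93
tcp_pos: [0.6033, -0.1299, 0.2188]
tool_rot: [0.032, 0.999, 0.001, -0.002]
force: [0.0, 0.7, -3.2]
finger_gap: 0.763
gripper_force: 46.5
t: 20.02
tcp_pos: [0.6035, -0.13, 0.2188]
tool_rot: [0.032, 0.999, 0.001, -0.002]
force: [0.5, 0.2, -3.5]
finger_gap: 0.762
gripper_force: 46.5
t 20.0167 tcp [ 0.6035 -0.13    0.2188] yaw 3.0775 tilt [-0.004  0.002 -1.   ] q6 -1.9 dp [-0.0598 -0.4033  0.2329] mm [ -29.9 -201.7  116.5] ('turn', np.float64(-0.0003)) Fz [ 0.54  0.24 -3.48]
t 20.0167 tcp [ 0.6035 -0.13    0.2188] yaw 3.0775 tilt [-0.004  0.002 -1.   ] q6 -1.9 dp [0.2624 0.6552 0.2096] mm [131.2 327.6 104.8] ('turn', np.float64(-0.0003)) Fz [ 0.54  0.24 -3.48]
t 20.0167 tcp [ 0.6035 -0.13    0.2188] yaw 3.0775 tilt [-0.004  0.002 -1.   ] q6 -1.9 dp [0.1024 0.6555 0.209 ] mm [ 51.2 327.7 104.5] ('turn', np.float64(-0.0003)) Fz [ 0.54  0.24 -3.48]
```

This one is full, so it goes in the bed.

```bash
python3 -m crank '[{"dp":[0.0262,0.0655,0],"delta_rot":[0,0,0],"fingers":-1},{"dp":[0.0262,0.0655,0],"delta_rot":[0,0,0],"fingers":-1},{"dp":[0.0262,0.0655,0],"delta_rot":[0,0,0],"fingers":-1},{"dp":[0.0262,0.0655,0],"delta_rot":[0,0,0],"fingers":-1},{"dp":[0.0262,0.0655,0],"delta_rot":[0,0,0],"fingers":-1},{"dp":[0.0262,0.0655,0],"delta_rot":[0,0,0],"fingers":-1},{"dp":[0.0262,0.0655,0],"delta_rot":[0,0,0],"fingers":-1},{"dp":[0.0262,0.0655,0],"delta_rot":[0,0,0],"fingers":-1},{"dp":[0.0262,0.0655,0],"delta_rot":[0,0,0],"fingers":-1},{"dp":[0.0262,0.0655,0],"delta_rot":[0,0,0],"fingers":-1},{"dp":[0,0,0.03],"delta_rot":[0,0,0],"fingers":-1},{"dp":[0,0,0],"delta_rot":[0,0,0],"fingers":-1}]'
python3 -c "
from h import *
x,y,w=.573,.2005,-.0622
a=-.08;go([x+np.cos(w)*a,y+np.sin(w)*a,.117],3.0794)"
```

```text
t: 21.02
tcp_pos: [0.4923, 0.2065, 0.2034]
tool_rot: [0.03, 1.0, -0.001, -0.003]
force: [-1.1, -0.9, -4.0]
finger_gap: 0.764
gripper_force: 46.7
t 21.0167 tcp [0.4923 0.2065 0.2034] yaw 3.0818 tilt [-0.006 -0.001 -1.   ] q6 -1.32 dp [-0.0028 -0.0016  0.1729] mm [-1.4 -0.8 86.4] ('turn', np.float64(0.0004)) Fz [-1.06 -0.86 -4.05]
```

```bash
python3 -m crank '[{"dp":[0,0,0.04],"delta_rot":[0,0,0],"fingers":-1},{"dp":[0,0,0.05],"delta_rot":[0,0,0],"fingers":-1},{"dp":[0,0,0.04],"delta_rot":[0,0,0],"fingers":-1},{"dp":[0,0,0.03],"delta_rot":[0,0,0],"fingers":-1},{"dp":[0,0,0.016],"delta_rot":[0,0,0],"fingers":-1},{"dp":[0,0,0],"delta_rot":[0,0,0],"fingers":-1},{"dp":[0,0,0],"delta_rot":[0,0,0],"fingers":-1}]'
python3 -m crank '[{"dp":[0,0,0],"delta_rot":[0,0,0],"fingers":1},{"dp":[0,0,0],"delta_rot":[0,0,0],"fingers":1},{"dp":[0,0,0],"delta_rot":[0,0,0],"fingers":1},{"dp":[0,0,0],"delta_rot":[0,0,0],"fingers":1},{"dp":[0,0,-0.04],"delta_rot":[0,0,0],"fingers":1},{"dp":[0,0,-0.06],"delta_rot":[0,0,0],"fingers":1},{"dp":[0,0,-0.07],"delta_rot":[0,0,0],"fingers":1},{"dp":[0,0,-0.08],"delta_rot":[0,0,0],"fingers":1},{"dp":[0,0,-0.08],"delta_rot":[0,0,0],"fingers":1},{"dp":[0,0,-0.08],"delta_rot":[0,0,0],"fingers":1},{"dp":[0,0,-0.08],"delta_rot":[0,0,0],"fingers":-1},{"dp":[0,0,0],"delta_rot":[0,0,0],"fingers":-1}]'
python3 -m crank '[{"dp":[0,0,0],"delta_rot":[0,0,0],"fingers":-1},{"dp":[0,0,0],"delta_rot":[0,0,0],"fingers":-1},{"dp":[0,0,0],"delta_rot":[0,0,0],"fingers":-1}]'
python3 - <<'E'
from h import *
x,y,w=.573,.2005,-.0622;M=np.array([[np.cos(w),-np.sin(w)],[np.sin(w),np.cos(w)]])
s=manip.sense();p=s['tcp_pos'];print('chamber frame tcp',((p[:2]-[x,y])@M).round(4),p[2].round(4),s['finger_gap'])
im,d=manip.snapshot('top');P=cloud('top',d);a=(P[...,:2]-[x,y])@M
m=(np.abs(a[...,0]+.058)<.018)&(a[...,1]>.09)&(a[...,1]<.2)&(P[...,2]>.22)&(P[...,2]<.33)&(im.max(2)<60)
q=np.c_[a[m],P[...,2][m]];print(len(q));
im2,d2=manip.snapshot('side');P2=cloud('side',d2);a2=(P2[...,:2]-[x,y])@M
m2=(np.abs(a2[...,0]+.058)<.02)&(a2[...,1]>.09)&(a2[...,1]<.2)&(P2[...,2]>.22)&(P2[...,2]<.33)&(im2.max(2)<60)
q2=np.c_[a2[m2],P2[...,2][m2]]
for Q in(q,q2):
    if len(Q)>5:
        for z0 in np.arange(.24,.33,.01):
            k=Q[np.abs(Q[:,2]-z0)<.005]
            if len(k): print(z0.round(2),len(k),k.mean(0).round(4))
        print()
save('t3',im);save('s3',im2)
E
```

```text
t: 21.6
tcp_pos: [0.4953, 0.2041, 0.1177]
tool_rot: [0.033, 0.999, -0.0, -0.0]
force: [0.8, 0.0, -4.7]
finger_gap: 0.767
gripper_force: 46.7
t: 22.6
tcp_pos: [0.498, 0.2057, 0.3721]
tool_rot: [0.032, 0.999, 0.002, 0.009]
force: [1.4, 0.5, -0.5]
finger_gap: 0.748
gripper_force: 0.0
t: 22.85
tcp_pos: [0.4937, 0.2046, 0.3614]
tool_rot: [0.032, 0.999, -0.0, -0.002]
force: [-0.4, 0.2, 0.7]
finger_gap: 0.297
gripper_force: 0.0
chamber frame tcp [-0.0794 -0.0008] 0.3614 0.29674321293147754
0
0.24 82 [-0.0585  0.1334  0.2401]
0.25 91 [-0.0588  0.1345  0.2501]
0.26 90 [-0.0578  0.1358  0.2601]
0.27 91 [-0.0593  0.1371  0.2701]
0.28 98 [-0.0586  0.1384  0.2803]
0.29 94 [-0.059   0.1395  0.2902]
0.3 99 [-0.0585  0.1407  0.3001]
0.31 163 [-0.0583  0.1404  0.3117]
0.32 83 [-0.0563  0.1372  0.3158]
```

View pics/s3.png

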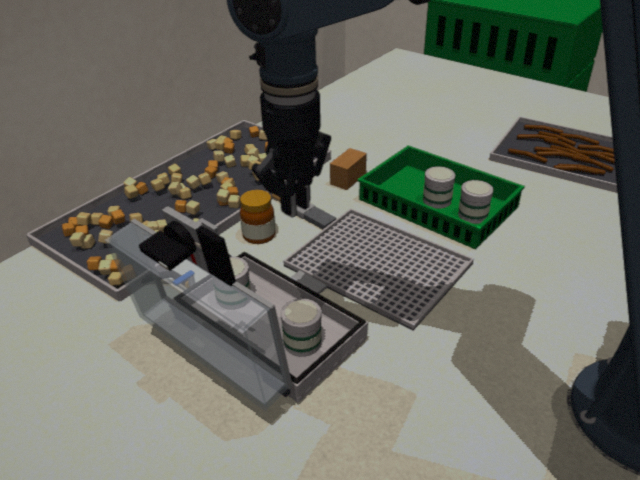

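View pics/t3.png

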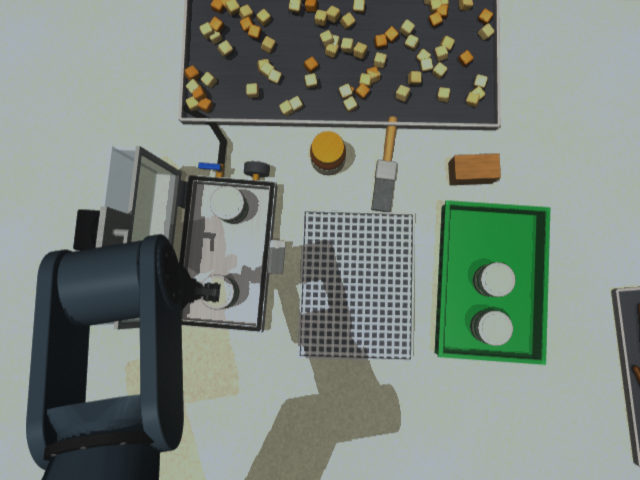

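Both pictures agree: two tins are upright in the bed (top view: 229,204 and 218,291), two are in the crate (495,280 and 493,327), and the tray is empty. The tab is behind the lid at (215,255) in the side view. Next I'll take the closed fingers behind the tab.

```bash
python3 -m crank '[{"dp":[0,0,-0.06],"delta_rot":[0,0,0],"fingers":-1},{"dp":[0,0,-0.07],"delta_rot":[0,0,0],"fingers":-1},{"dp":[0,0,0],"delta_rot":[0,0,0],"fingers":-1},{"dp":[-0.005,0.057,0],"delta_rot":[0,0,0],"fingers":-1},{"dp":[-0.005,0.057,0],"delta_rot":[0,0,0],"fingers":-1},{"dp":[-0.005,0.057,0],"delta_rot":[0,0,0],"fingers":-1},{"dp":[-0.005,0.057,0],"delta_rot":[0,0,0],"fingers":-1},{"dp":[-0.005,0.057,0],"delta_rot":[0,0,0],"fingers":-1},{"dp":[-0.005,0.057,0],"delta_rot":[0,0,0],"fingers":-1},{"dp":[0,0,0],"delta_rot":[0,0,0],"fingers":-1},{"dp":[0,0,0],"delta_rot":[0,0,0],"fingers":-1}]'
cat >> h.py <<'E'
CH=np.array([.573,.2005]);W=-.0622;MC=np.array([[np.cos(W),-np.sin(W)],[np.sin(W),np.cos(W)]])
def ch(x,y,z,turn=0):
    s=manip.sense();p=s['tcp_pos'];print('chamber tcp',((p[:2]-CH)@MC).round(4),p[2].round(4),'gap',s['finger_gap'])
    go(np.r_[CH+MC@[x,y],z],np.pi+W+turn)
E
python3 -c "
from h import *
ch(-.064,.168,.348)"
```

```text
t: 23.87
tcp_pos: [0.5204, 0.3757, 0.4256]
tool_rot: [0.031, 1.0, -0.001, -0.001]
force: [0.3, 0.1, 0.5]
finger_gap: 0.001
gripper_force: 0.0
chamber tcp [-0.0634  0.1716] 0.4256 gap 0.0007951029496218122
t 23.8667 tcp [0.5204 0.3757 0.4256] yaw 3.0799 tilt [-0.003 -0.002 -1.   ] q6 -1.06 dp [ 0.0007 -0.0068  0.1553] mm [ 0.4 -3.4 77.7] ('turn', np.float64(0.0001)) Fz [0.31 0.09 0.54]
```

```bash
python3 -m crank '[{"dp":[0,0,0.05],"delta_rot":[0,0,0],"fingers":-1},{"dp":[0,0,0.05],"delta_rot":[0,0,0],"fingers":-1},{"dp":[0,0,0.05],"delta_rot":[0,0,0],"fingers":-1},{"dp":[0,0,0],"delta_rot":[0,0,0],"fingers":-1}]'
python3 -m crank '[{"dp":[0,-0.02,0],"delta_rot":[0,0,0],"fingers":-1},{"dp":[0,-0.02,0],"delta_rot":[0,0,0],"fingers":-1},{"dp":[0,-0.02,0],"delta_rot":[0,0,0],"fingers":-1},{"dp":[0,-0.02,0],"delta_rot":[0,0,0],"fingers":-1}]'
python3 -c "
from h import *
ch(-.064,.117,.36)"
```

```text
t: 24.2
tcp_pos: [0.5181, 0.372, 0.3466]
tool_rot: [0.033, 0.999, -0.003, -0.006]
force: [-0.3, 0.2, -1.1]
finger_gap: 0.003
gripper_force: 0.0
t: 24.53
tcp_pos: [0.5184, 0.3345, 0.3555]
tool_rot: [0.032, 0.999, 0.002, 0.002]
force: [-1.0, 5.5, 4.1]
finger_gap: 0.002
gripper_force: 2.4
chamber tcp [-0.0628  0.1304] 0.3555 gap 0.0019800546912192526
t 24.5333 tcp [0.5184 0.3345 0.3555] yaw 3.0771 tilt [ 0.003  0.004 -1.   ] q6 -1.12 dp [ 0.0023 -0.0267 -0.009 ] mm [  1.2 -13.4  -4.5] ('turn', np.float64(-0.0004)) Fz [-1.02  5.51  4.1 ]
```

```bash
python3 -m crank '[{"dp":[0,-0.0147,0.0005],"delta_rot":[0,0,0],"fingers":-1},{"dp":[0,-0.0147,0.0005],"delta_rot":[0,0,0],"fingers":-1},{"dp":[0,-0.0147,0.0005],"delta_rot":[0,0,0],"fingers":-1},{"dp":[0,-0.0147,0.0005],"delta_rot":[0,0,0],"fingers":-1},{"dp":[0,-0.0147,0.0005],"delta_rot":[0,0,0],"fingers":-1},{"dp":[0,-0.0147,0.0005],"delta_rot":[0,0,0],"fingers":-1},{"dp":[0,-0.0147,0.0005],"delta_rot":[0,0,0],"fingers":-1},{"dp":[0,-0.0147,0.0005],"delta_rot":[0,0,0],"fingers":-1},{"dp":[0,-0.0147,0.0005],"delta_rot":[0,0,0],"fingers":-1},{"dp":[0,-0.0147,0.0005],"delta_rot":[0,0,0],"fingers":-1}]'
python3 -c "
from h import *
ch(-.064,-.0007,.331)"
```

```text
t: 25.37
tcp_pos: [0.5125, 0.2603, 0.3493]
tool_rot: [0.032, 0.999, -0.0, -0.002]
force: [0.7, 3.7, -1.8]
finger_gap: 0.003
gripper_force: 1.5
chamber tcp [-0.0641  0.056 ] 0.3493 gap 0.0026076041758796888
t 25.3667 tcp [0.5125 0.2603 0.3493] yaw 3.0775 tilt [-0.003 -0.001 -1.   ] q6 -1.23 dp [-0.0005 -0.1133  0.0367] mm [ -0.2 -56.6  18.3] ('turn', np.float64(-0.0003)) Fz [ 0.69  3.72 -1.81]
```

```bash
python3 -m crank '[{"dp":[0,-0.0142,0.0035],"delta_rot":[0,0,0],"fingers":-1},{"dp":[0,-0.0142,0.0035],"delta_rot":[0,0,0],"fingers":-1},{"dp":[0,-0.0142,0.004],"delta_rot":[0,0,0],"fingers":-1},{"dp":[0,-0.0142,0.004],"delta_rot":[0,0,0],"fingers":-1},{"dp":[0,-0.0142,0.005],"delta_rot":[0,0,0],"fingers":-1},{"dp":[0,-0.0142,0.005],"delta_rot":[0,0,0],"fingers":-1},{"dp":[0,-0.0142,0.006],"delta_rot":[0,0,0],"fingers":-1},{"dp":[0,-0.0142,0.006],"delta_rot":[0,0,0],"fingers":-1}]'
python3 -c "
from h import *
ch(-.064,-.0501,.2947)"
```

```text
t: 26.03
tcp_pos: [0.5097, 0.2037, 0.3317]
tool_rot: [0.032, 0.999, -0.0, 0.0]
force: [-0.1, 3.1, -0.2]
finger_gap: 0.001
gripper_force: 1.1
chamber tcp [-0.0634 -0.0007] 0.3317 gap 0.0008695112179570834
t 26.0333 tcp [0.5097 0.2037 0.3317] yaw 3.0777 tilt [ 0. -0. -1.] q6 -1.33 dp [ 0.001  -0.0988  0.074 ] mm [  0.5 -49.4  37. ] ('turn', np.float64(-0.0003)) Fz [-0.13  3.12 -0.2 ]
```

```bash
python3 -m crank '[{"dp":[0,-0.0124,0.008],"delta_rot":[0,0,0],"fingers":-1},{"dp":[0,-0.0124,0.008],"delta_rot":[0,0,0],"fingers":-1},{"dp":[0,-0.0124,0.009],"delta_rot":[0,0,0],"fingers":-1},{"dp":[0,-0.0124,0.009],"delta_rot":[0,0,0],"fingers":-1},{"dp":[0,-0.0124,0.009],"delta_rot":[0,0,0],"fingers":-1},{"dp":[0,-0.0124,0.01],"delta_rot":[0,0,0],"fingers":-1},{"dp":[0,-0.0124,0.01],"delta_rot":[0,0,0],"fingers":-1},{"dp":[0,-0.0124,0.01],"delta_rot":[0,0,0],"fingers":-1}]'
python3 -m crank '[{"dp":[0,-0.009,0.01],"delta_rot":[0,0,0],"fingers":-1},{"dp":[0,-0.009,0.01],"delta_rot":[0,0,0],"fingers":-1},{"dp":[0,-0.009,0.01],"delta_rot":[0,0,0],"fingers":-1},{"dp":[0,-0.009,0.01],"delta_rot":[0,0,0],"fingers":-1},{"dp":[0,-0.009,0.0105],"delta_rot":[0,0,0],"fingers":-1},{"dp":[0,-0.009,0.011],"delta_rot":[0,0,0],"fingers":-1},{"dp":[0,-0.008,0.011],"delta_rot":[0,0,0],"fingers":-1},{"dp":[0,-0.008,0.012],"delta_rot":[0,0,0],"fingers":-1},{"dp":[0,-0.008,0.012],"delta_rot":[0,0,0],"fingers":-1}]'
python3 -c "
from h import *
ch(-.064,-.0885,.247)"
```

```text
t: 26.7
tcp_pos: [0.5068, 0.1544, 0.2949]
tool_rot: [0.032, 0.999, 0.0, 0.0]
force: [0.9, 1.1, -0.2]
finger_gap: 0.003
gripper_force: 0.6
t: 27.45
tcp_pos: [0.504, 0.1157, 0.2465]
tool_rot: [0.032, 0.999, -0.0, -0.0]
force: [-0.3, 0.1, -0.7]
finger_gap: -0.001
gripper_force: 0.1
chamber tcp [-0.0636 -0.0889] 0.2465 gap -0.001369115651406734
t 27.45 tcp [0.504  0.1157 0.2465] yaw 3.0777 tilt [-0. -0. -1.] q6 -1.5 dp [ 0.0007  0.0008 -0.001 ] mm [ 0.4  0.4 -0.5] ('turn', np.float64(-0.0003)) Fz [-0.27  0.14 -0.68]
```

```bash
python3 -m crank '[{"dp":[0,0,-0.06],"delta_rot":[0,0,0],"fingers":-1},{"dp":[0,0,-0.06],"delta_rot":[0,0,0],"fingers":-1},{"dp":[-0.032,-0.0245,0],"delta_rot":[0,0,0],"fingers":-1},{"dp":[-0.032,-0.0245,0],"delta_rot":[0,0,0],"fingers":-1},{"dp":[-0.032,-0.0245,0],"delta_rot":[0,0,0],"fingers":-1},{"dp":[-0.032,-0.0245,0],"delta_rot":[0,0,0],"fingers":-1},{"dp":[0,0,0],"delta_rot":[0,0,0],"fingers":0},{"dp":[0,0,0],"delta_rot":[0,0,0],"fingers":0},{"dp":[0,0,0],"delta_rot":[0,0,0],"fingers":0},{"dp":[0,0,0],"delta_rot":[0,0,0],"fingers":0},{"dp":[0,0,0],"delta_rot":[0,0,0],"fingers":0},{"dp":[0,0,0],"delta_rot":[0,0,0],"fingers":0}]'
python3 -m crank '[{"dp":[0,0,0],"delta_rot":[0,0,0],"fingers":0},{"dp":[0,0,0],"delta_rot":[0,0,0],"fingers":0},{"dp":[0,0,0],"delta_rot":[0,0,0],"fingers":0},{"dp":[0,0,0],"delta_rot":[0,0,0],"fingers":0},{"dp":[0,0,0],"delta_rot":[0,0,0],"fingers":0},{"dp":[0,0,0],"delta_rot":[0,0,0],"fingers":0},{"dp":[0,0,0],"delta_rot":[0,0,0],"fingers":0},{"dp":[0,0,0],"delta_rot":[0,0,0],"fingers":0},{"dp":[0,0,0],"delta_rot":[0,0,0],"fingers":0},{"dp":[0,0,0],"delta_rot":[0,0,0],"fingers":0},{"dp":[0,0,0],"delta_rot":[0,0,0],"fingers":0},{"dp":[0,0,0],"delta_rot":[0,0,0],"fingers":0}]'
python3 -m crank '[{"dp":[0,0,0],"delta_rot":[0,0,0],"fingers":0},{"dp":[0,0,0],"delta_rot":[0,0,0],"fingers":0},{"dp":[0,0,0],"delta_rot":[0,0,0],"fingers":0},{"dp":[0,0,0],"delta_rot":[0,0,0],"fingers":0},{"dp":[0,0,0],"delta_rot":[0,0,0],"fingers":0},{"dp":[0,0,0],"delta_rot":[0,0,0],"fingers":0},{"dp":[0,0,0],"delta_rot":[0,0,0],"fingers":0},{"dp":[0,0,0],"delta_rot":[0,0,0],"fingers":0},{"dp":[0,0,0],"delta_rot":[0,0,0],"fingers":0},{"dp":[0,0,0],"delta_rot":[0,0,0],"fingers":0},{"dp":[0,0,0],"delta_rot":[0,0,0],"fingers":0},{"dp":[0,0,0],"delta_rot":[0,0,0],"fingers":0}]'
python3 - <<'E'
from h import *
ch(0,-.138,.155)
mod=cam('wrist');im,d=manip.snapshot('wrist');save('w4',im);P=cloud('wrist',d,mod);z=P[...,2]
a=(P[...,:2]-CH)@MC
m=(np.abs(a[...,0])<.06)&(np.abs(a[...,1]+.138)<.06)&(z>.095)&(z<.125)&(im.max(2)<90)
q=np.c_[a[m],z[m]];print(len(q),q.mean(0).round(4),cv2.minAreaRect(q[:,:2].astype(np.float32)),np.percentile(q[:,2],[10,50,90]))
m=(np.abs(a[...,0]+.058)<.015)&(np.abs(a[...,1]+.145)<.02)&(z>.03)&(z<.15)
print('tab z',np.percentile(z[m],[10,50,90]) if m.any() else None)
s,ds=manip.snapshot('side');save('s4',s[150:430,50:450])
E
```

```text
t: 28.45
tcp_pos: [0.5642, 0.0638, 0.3072]
tool_rot: [0.032, 1.0, 0.0, -0.0]
force: [0.3, 0.2, -0.4]
finger_gap: 0.5
gripper_force: 0.0
t: 29.45
tcp_pos: [0.5648, 0.0631, 0.3072]
tool_rot: [0.032, 0.999, 0.0, 0.0]
force: [0.3, 0.3, -0.1]
finger_gap: 0.5
gripper_force: 0.0
t: 30.45
tcp_pos: [0.5648, 0.0631, 0.3072]
tool_rot: [0.032, 0.999, 0.0, 0.0]
force: [-0.2, 0.6, 0.2]
finger_gap: 0.503
gripper_force: 0.0
chamber tcp [ 0.0004 -0.1376] 0.3072 gap 0.5026082265983042
t 30.45 tcp [0.5648 0.0631 0.3072] yaw 3.0776 tilt [ 0.  0. -1.] q6 -1.59 dp [ 0.0008 -0.0008  0.3043] mm [  0.4  -0.4 152.2] ('turn', np.float64(-0.0003)) Fz [-0.16  0.64  0.24]
1579 [ 0.0005 -0.1373  0.1126] ((0.017872072756290436, -0.1277398020029068), (0.10010255128145218, 0.03960828855633736), 27.45939826965332) [0.11135336 0.11311333 0.1141907 ]
tab z [0.06051874 0.06147221 0.06236952]
```

View pics/w4.png

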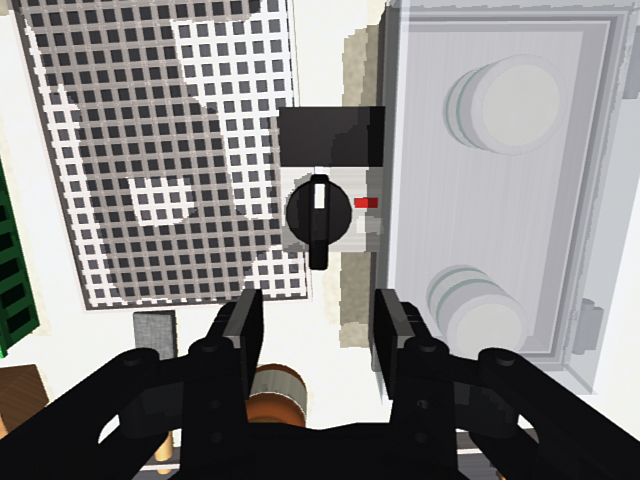

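View pics/s4.png

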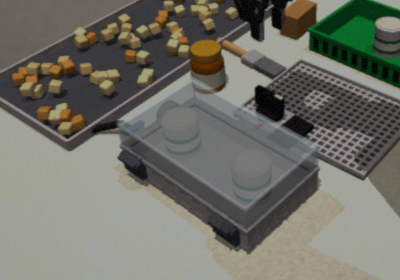

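The lid is shut: the tab top is at z 0.0615. In the wrist view the bar lies along the image column at (319,220), with its white pointer up at (319,195). The red mark is at (366,202), a quarter turn clockwise. Now I'll grip the bar.

```bash
python3 -m crank '[{"dp":[0,0,0.05],"delta_rot":[0,0,0],"fingers":0},{"dp":[0,0,0.06],"delta_rot":[0,0,0],"fingers":0},{"dp":[0,0,0.06],"delta_rot":[0,0,0],"fingers":0},{"dp":[0,0,0.06],"delta_rot":[0,0,0],"fingers":0},{"dp":[0,0,0.05],"delta_rot":[0,0,0],"fingers":0},{"dp":[0,0,0.024],"delta_rot":[0,0,0],"fingers":0},{"dp":[0,0,0],"delta_rot":[0,0,0],"fingers":-1},{"dp":[0,0,0],"delta_rot":[0,0,0],"fingers":-1},{"dp":[0,0,0],"delta_rot":[0,0,0],"fingers":-1},{"dp":[0,0,0],"delta_rot":[0,0,0],"fingers":-1},{"dp":[0,0,0],"delta_rot":[0,0,0],"fingers":-1},{"dp":[0,0,0],"delta_rot":[0,0,0],"fingers":-1}]' 40
python3 -m crank '[{"dp":[0,0,0],"delta_rot":[0,0,0],"fingers":-1},{"dp":[0,0,0],"delta_rot":[0,0,0],"fingers":-1},{"dp":[0,0,0],"delta_rot":[0,0,0.01],"fingers":-1},{"dp":[0,0,0],"delta_rot":[0,0,0.01],"fingers":-1},{"dp":[0,0,0],"delta_rot":[0,0,0.01],"fingers":-1},{"dp":[0,0,0],"delta_rot":[0,0,0.01],"fingers":-1},{"dp":[0,0,0],"delta_rot":[0,0,0.01],"fingers":-1},{"dp":[0,0,0],"delta_rot":[0,0,0.01],"fingers":-1}]'
python3 -c "
from h import *
ch(0,-.1375,.155,-1.42);print(manip.sense()['ft_torque'].round(3))"
```

```text
t: 31.55
tcp_pos: [0.5651, 0.0633, 0.1557]
tool_rot: [0.032, 0.999, 0.0, 0.001]
force: [0.8, 2.1, -5.0]
finger_gap: 0.157
gripper_force: 41.6
t: 32.22
tcp_pos: [0.5651, 0.0632, 0.1556]
tool_rot: [0.22, 0.976, -0.0, 0.0]
force: [1.2, 1.3, -2.7]
finger_gap: 0.158
gripper_force: 41.7
chamber tcp [ 0.0006 -0.1376] 0.1556 gap 0.15828316765833972
t 32.2167 tcp [0.5651 0.0632 0.1556] yaw 2.6986 tilt [ 0.001 -0.    -1.   ] q6 -1.21 dp [ 0.0012 -0.0003  0.0013] mm [ 0.6 -0.2  0.6] ('turn', np.float64(0.1654)) Fz [ 1.23  1.26 -2.69]
[ 0.102 -0.067  0.112]
```

```bash
python3 -m crank '[{"dp":[0,0,0],"delta_rot":[0,0,0.0138],"fingers":-1},{"dp":[0,0,0],"delta_rot":[0,0,0.0138],"fingers":-1},{"dp":[0,0,0],"delta_rot":[0,0,0.0138],"fingers":-1},{"dp":[0,0,0],"delta_rot":[0,0,0.0138],"fingers":-1},{"dp":[0,0,0],"delta_rot":[0,0,0.0138],"fingers":-1},{"dp":[0,0,0],"delta_rot":[0,0,0.0138],"fingers":-1},{"dp":[0,0,0],"delta_rot":[0,0,0.0138],"fingers":-1},{"dp":[0,0,0],"delta_rot":[0,0,0.0138],"fingers":-1},{"dp":[0,0,0],"delta_rot":[0,0,0.0138],"fingers":-1},{"dp":[0,0,0],"delta_rot":[0,0,0.0138],"fingers":-1},{"dp":[0,0,0],"delta_rot":[0,0,0.0138],"fingers":-1},{"dp":[0,0,0],"delta_rot":[0,0,0.0138],"fingers":-1}]'
python3 -m crank '[{"dp":[0,0,0],"delta_rot":[0,0,0.004],"fingers":-1},{"dp":[0,0,0],"delta_rot":[0,0,0],"fingers":-1},{"dp":[0,0,0],"delta_rot":[0,0,0],"fingers":-1}]'
python3 -c "
from h import *
ch(0,-.1375,.155,-1.42);print(manip.sense()['ft_torque'].round(3))"
```

```text
t: 33.22
tcp_pos: [0.5648, 0.063, 0.1557]
tool_rot: [0.676, 0.737, -0.0, 0.0]
force: [-0.1, -0.6, -2.7]
finger_gap: 0.154
gripper_force: 44.1
t: 33.47
tcp_pos: [0.5648, 0.063, 0.1556]
tool_rot: [0.682, 0.731, -0.0, 0.001]
force: [0.6, -0.3, -1.8]
finger_gap: 0.159
gripper_force: 50.8
chamber tcp [ 0.0004 -0.1377] 0.1556 gap 0.15889343416818286
t 33.4667 tcp [0.5648 0.063  0.1556] yaw 1.6403 tilt [ 0.    -0.002 -1.   ] q6 -0.15 dp [ 0.0006 -0.0007  0.0012] mm [ 0.3 -0.4  0.6] ('turn', np.float64(-0.003)) Fz [ 0.64 -0.33 -1.81]
[0.045 0.1   1.298]
```

The torque has climbed to 1.3 N m, so the collar is at its stop. I'll release it and check.

```bash
python3 -m crank '[{"dp":[0,0,0],"delta_rot":[0,0,-0.004],"fingers":-1},{"dp":[0,0,0],"delta_rot":[0,0,0],"fingers":0.1},{"dp":[0,0,0],"delta_rot":[0,0,0],"fingers":0.1},{"dp":[0,0,0],"delta_rot":[0,0,0],"fingers":0.1},{"dp":[0,0,0],"delta_rot":[0,0,0],"fingers":0.1},{"dp":[0,0,-0.04],"delta_rot":[0,0,0],"fingers":0.1},{"dp":[0,0,-0.07],"delta_rot":[0,0,0],"fingers":0.1},{"dp":[0,0,-0.07],"delta_rot":[0,0,0],"fingers":0.1},{"dp":[0,0,-0.07],"delta_rot":[0,0,0],"fingers":0.1},{"dp":[0,0,-0.07],"delta_rot":[0,0,0],"fingers":0.1},{"dp":[0,0,0],"delta_rot":[0,0,0],"fingers":0.1},{"dp":[0,0,0],"delta_rot":[0,0,0],"fingers":0.1}]'
python3 - <<'E'
from h import *
mod=cam('wrist');im,d=manip.snapshot('wrist');save('w5',im);P=cloud('wrist',d,mod);z=P[...,2];a=(P[...,:2]-CH)@MC
m=(np.abs(a[...,0])<.045)&(np.abs(a[...,1]+.138)<.045)&(z>.105)&(z<.12)
q=a[m];c=np.cov((q-q.mean(0)).T);w,v=np.linalg.eigh(c);print(len(q),q.mean(0).round(4),'bar dir',v[:,1].round(3))
m=(np.abs(a[...,0]+.058)<.015)&(np.abs(a[...,1]+.145)<.02)&(z>.03)&(z<.15);print('tab z',np.median(z[m]))
E
```

```text
t: 34.47
tcp_pos: [0.5659, 0.0631, 0.3179]
tool_rot: [0.675, 0.738, 0.002, 0.002]
force: [0.1, 0.1, -0.0]
finger_gap: 0.549
gripper_force: 0.0
1713 [ 0.0002 -0.1352] bar dir [-0.169  0.986]
tab z 0.061412423159037
```

View pics/w5.png

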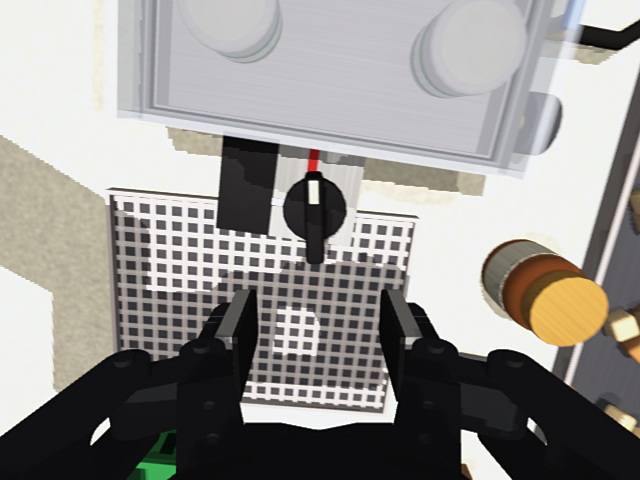

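The white pointer at (314,190) is in line with the red mark at (314,160), with the bar at 1.4 rad. The lid is shut over both upright tins, and the gripper is clear.

```bash
python3 -c "
from h import *
tins();print(manip.sign_off())"
```

```text
911 [ 0.5299 -0.3292  0.0784]
942 [ 0.4379 -0.3234  0.0784]
the job is handed in; nothing more can be done
None
```

The two full tins are standing in the tester with its lid shut and the collar at the red locked mark, the two empty tins are in the green crate, the jar, brush and carton are untouched, and the job is handed in.

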